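Lock the hold-down bar of a bench shaker with its lever bolt

TASK

Get the tube rack ready for shaking: screw in the lever-headed bolt at the front of the hold-down bar (clockwise from above) with its red lever standing up, just until it is snug on the bar, then fold the lever all the way down so that the bar holds the rack firmly without crushing the foam. Leave the bottle and the vials beside the shaker standing where they are, and do not lean hard on the bar, the rack or the shaker.

Things in the scene. Friction and masses are not known exactly. Their poses are not given: they have to be found in the camera images.
- shaker: white bench shaker, fixed, 220 x 280 mm, aluminium platform with a rubber mat 90 mm up; origin: centre of its footprint on the worktop, x towards its back, y along the rack, z up. Stops 21 mm high stand round the rack; bolt axis at x = -85 mm, y = 0; hinge of the bar at x = +80 mm
- rack: white foam tube rack 66 x 220 x 46 mm on the mat between its stops; four capped tubes stick 65 mm out of its top at y = +-35 and +-70 mm; origin: centre of its underside, y along it. The bar lies across its middle. Not to be handled
- bar: steel hold-down bar 26 mm wide, 10 mm thick, hinged at its back end (its origin, 145 mm up; x points from the bolt to the hinge). A rubber pad under it rests on the rack; its open fork, 36 mm wide, top about 150 mm up, goes round the bolt 165 mm in front of the hinge
- bolt: upright lever-headed bolt in a threaded post in front of the rack. Origin: the lever's pin, on the bolt's axis; x: the side to which the lever folds; z up. Clockwise from above it sinks 8 mm a turn. The underside of its 36 mm washer, on a stiff disc spring, is 25.5 mm below the pin and starts 1 to 3.5 mm above the bar, how much is not known. Feel: see the lever joint
- lever_tip (a point): free end of the red lever, 82 mm from the pin. The blade, 12 to 82 mm from the pin, is 9 mm thick along the bolt's x and 18 mm wide across it. Standing up it can be gripped across its thickness from above to turn the bolt; it twists about 0.5 rad per N m, so the moment can still be read at a standstill
- lever (a joint): lever angle, rad: 0 stands up, 1.571 folded flat to the bolt's x, level with the pin; stays where left, takes 0.12 to 0.2 N m. Folding pushes the washer 3 mm farther. Turning the bolt: under 0.05 N m while free; where the washer meets the bar it rises to about 0.1 N m within 0.4 rad, then some 0.06 per rad more. Snug is that first clear rise, lever up; 1 rad past touch is too tight
- reagent_bottle: white reagent bottle with black cap, 49 x 49 x 116 mm, standing to the right of the shaker; origin: centre of its underside, z up
- vial_red: small glass vial with red cap, 22 mm wide, 51 mm high, standing to the left of the shaker; origin: centre of its underside, z up
- vial_black: small glass vial with black cap, 22 mm wide, 51 mm high, standing to the left of the shaker; origin: centre of its underside, z up
Things that resemble listed ones, but are neither listed nor needed, are in the scene too. Leave any orange or yellow look-alike of the vial_red alone. What is shaped like the vial_black but blue is not meant.

How it is judged:
On the way:
1. the bolt is snug: its washer presses on the bar while the lever still stands up (contact force between bolt and bar above 4 N and value of joint lever below 0.15 rad), for 0.3 s.
At the end, for the whole second after the job is handed in: The lever is folded flat (within 0.09 rad), the bar presses the rack with 46 to 57 N (the bolt was at most about one radian past the first touch of its washer when the lever was folded), the rack is still in its place within 10 mm, bottle and vials stand within 20 mm of where they stood (value of joint lever above 1.48 rad and contact force between bar and rack between 46 and 57 N and distance of rack from where it was at the start of the episode below 0.01 m and distance of each of reagent_bottle, vial_red, vial_black from where it was at the start of the episode below 0.02 m and angle between each of reagent_bottle, vial_red, vial_black's own z axis and vertical below 0.2 rad).
It fails at once if the foam rack is crushed under the bar (contact force between bar and rack above 68 N).
It fails at once if a bystander is knocked over (angle between any of reagent_bottle, vial_red, vial_black's own z axis and vertical above 0.6 rad).
It fails at once if the gripper leans hard on the bar, the rack or the shaker (contact force between the fingers and bar above 25 N or contact force between the fingers and rack above 25 N or contact force between the fingers and shaker above 25 N).
It also fails if it takes over 61 s, if anything falls off the work surface, if the arm or the gripper's body presses on something with over 40 N, if the wrist force passes 120 N, or if a joint passes its speed limit or range.

ROBOT

A 6-joint arm with a two-finger parallel gripper is mounted at the origin on a cart in front of the work surface, level with it; the furniture and walls round the work are solid. World frame = base frame: x ahead of the robot, y to its left, z up, the work surface at z = 0. Lengths are in m, angles in rad, forces in N, time in s.
With the tool pointing down it reaches from about 0.35 to 0.975 m from the base axis. Payload 4.9 kg.
Tool frame: the origin (TCP) lies at the very end of the fingers, on their centre line; the grasp point (between the pads) lies behind it (bot.grasp_offset is the z of the grasp point in the tool frame, in m); z points along the fingers, y is the line along which they close (so a half turn about z gives the same grasp; the last joint's range is limited). The gripper opens to 85 mm and grips with 20 to 120 N. Pads are 22 mm wide; open, the fingers measure 114 mm over their backs; the gripper's body (76 mm by 85 mm) begins 54 mm behind the grasp point. The pads swing forward as they close: fully open they stand 13 mm farther back than shut.
Start: joints at [1.094, 0.053, 1.613, -0, 1.476, -0.119], TCP at [0.219, 0.585, 0.2] pointing down, gripper open.
Joint ranges: [-3.01, 3.01], [-1.01, 2.22], [0.06, 2.58], [-1.02, 4.17], [0.09, 2.62], [-3.14, 3.14]. Speed limits (rad/s): [2.57, 2.57, 3.14, 3.14, 3.14, 3.14].

INTERFACE

Orientations are given as a rotation vector (axis times angle).
In Python, from station import bot gives the robot as it stands. The module is installed in compiled form; this text tells all that it offers.
- The arm moves only by the tool arm_command, never from a script. Its argument "targets" is a list of rows, each a list of 2 entries, a list of its own where there are three numbers: the shift along the world's x, y, z scaled (see below), then the turn, a rotation vector about the world's x, y, z scaled (see below). A call has exactly 5 rows; each row shifts and turns the commanded pose from where the row before left it; what a row does not reach is not made up. The controller multiplies each number of a shift by 0.04 m and each number of a turn by 8 degrees. A row lasts 1/10 s, in which the tool goes at most 50 mm and 8.59 degrees, less where a joint would pass 70% of its speed; a pose out of reach is approached as far as the arm can. A call with a number of a shift or a turn outside -1 to 1 is refused whole. A call with a gripper value outside its range is refused whole. "gripper" is the closure, from -1 (fully open) to 1 (shut), set as the call begins (left out, the last holds). The fingers move at their own pace and stop on an object; "squeeze" is the grip in N (left out, the last holds). Time passes only in rows, so rows that do not move let the fingers close, or fill a call up. It gives the time, the measured TCP pose, the force, the opening and the grip force at its end, in the units of the state.
- bot.observe(): the state, without advancing time (a new reading comes with each control period).
- bot.get_image(name): name is "scene" or "top"; returns the picture (400x640x3 uint8, red, green, blue); there is no depth.
- bot.get_calibration(name): a dict with "vertical_fov" (degrees; the focal length in pixels is half the picture's height over the tangent of half this angle, whatever the lens; pixels are square), "cx", "cy" (the principal point, pixels), "extrinsics" (4x4, takes a point from world to camera coordinates). Camera axes: x right, y down, z forward; pixel columns grow to the right and rows downward; lengths in m; the calibration is good to about 2 mm. A picture is of the moment at which its call begins. get_calibration takes no time and is no camera call.
- bot.close_job(): hands the job in; it is judged then, once.
The state is a dict: "time": time; "qpos": joint angles; "joint_vel": joint speeds; "joint_torque": joint torques, N m; "ee_pos": TCP position; "eef_rot": TCP orientation; "wrist_force": force on the tool from outside, world axes, zero at the start; "wrist_torque": the same for the moment, N m; "gripper_width": finger opening in m; "gripper_force": force on a finger pad.
Only numpy, scipy, OpenCV 4.12 (cv2) and the standard library are available. Lean on these libraries where they do the work, as an engineer would, in place of code of your own. Each camera call takes 0.05 s, during which the arm holds its last target. There are 200 camera calls.

## Working session

There is one attempt and no reset: what is moved stays moved. The work goes in short steps, Python scripts to look and compute and a tool call to move; the robot and the scene stay as the last step left them, time stands still between calls to the robot, and variables do not carry over. Pictures are saved under pics/ and viewed, at most 10 in all, crops included, and the job is handed in when it is done.

Besides the shell and the picture viewer there is one more tool, called after "Emit:" by a JSON object that holds its "api" and its "payload", one argument or row to a line. arm_command: Moves the arm, as the interface text tells. Its arguments: {"type":"object","properties":{"targets":{"type":"array","items":{"type":"array"}},"gripper":{"type":"number"},"squeeze":{"type":"number"}},"required":["targets"]}

```bash
mkdir -p pics; cat > h.py <<'E'
import numpy as np, cv2
from station import bot
def cam(n):
    c=bot.get_calibration(n); f=200/np.tan(np.radians(c["vertical_fov"])/2)
    return f,c["cx"],c["cy"],np.array(c["extrinsics"])
def ray(n,u,v):
    f,cx,cy,E=cam(n); R,t=E[:3,:3],E[:3,3]
    d=R.T@np.array([(u-cx)/f,(v-cy)/f,1]); return -R.T@t,d/np.linalg.norm(d)
def plane(n,u,v,z):
    o,d=ray(n,u,v); return o+d*(z-o[2])/d[2]
def two(p,q):
    (a,d),(b,e)=ray("scene",*p),ray("top",*q)
    s=np.linalg.lstsq(np.c_[d,-e],b-a,rcond=None)[0]
    x,y=a+d*s[0],b+e*s[1]; return (x+y)/2,np.linalg.norm(x-y)
def proj(n,p):
    f,cx,cy,E=cam(n); c=E[:3,:3]@np.array(p)+E[:3,3]; return np.array([cx+f*c[0]/c[2],cy+f*c[1]/c[2]])
E
python3 - <<'E'
from h import *
np.set_printoptions(precision=4,suppress=True)
for n in("scene","top"):
    im=bot.get_image(n)[...,::-1]; cv2.imwrite(f"pics/{n}0.png",im); print(n,cam(n))
print(bot.observe(),bot.grasp_offset)
E
```

```text
scene (np.float64(418.28089909177913), 321.66358172420735, 203.4169850105088, array([[-0.6111, -0.7913,  0.0188,  0.3627],
       [-0.3567,  0.2541, -0.899 ,  0.3384],
       [ 0.7066, -0.5561, -0.4376,  0.6433],
       [ 0.    ,  0.    ,  0.    ,  1.    ]]))
top (np.float64(414.3215900649327), 321.73963153563386, 193.04062167214587, array([[ 0.0921, -0.9957, -0.0022, -0.0162],
       [-0.9685, -0.0891, -0.2323,  0.6273],
       [ 0.2312,  0.0235, -0.9726,  1.0306],
       [ 0.    ,  0.    ,  0.    ,  1.    ]]))
{'time': 0.1, 'qpos': array([ 1.094 ,  0.0533,  1.6142, -0.    ,  1.476 , -0.119 ]), 'joint_vel': array([ 0.0001, -0.0022, -0.0006,  0.0003,  0.0006,  0.0006]), 'joint_torque': array([ -0.0001, -39.4904, -37.1364,  -0.0002,   0.0039,  -0.    ]), 'ee_pos': array([0.2186, 0.5849, 0.1989]), 'eef_rot': array([-0.559 , -3.0909,  0.0028]), 'wrist_force': array([-0.5838,  0.6087,  0.4783]), 'wrist_torque': array([-0.002 ,  0.0023, -0.0093]), 'gripper_force': 0.0, 'gripper_width': 0.08526273493149202} -0.0187
```

View pics/scene0.png

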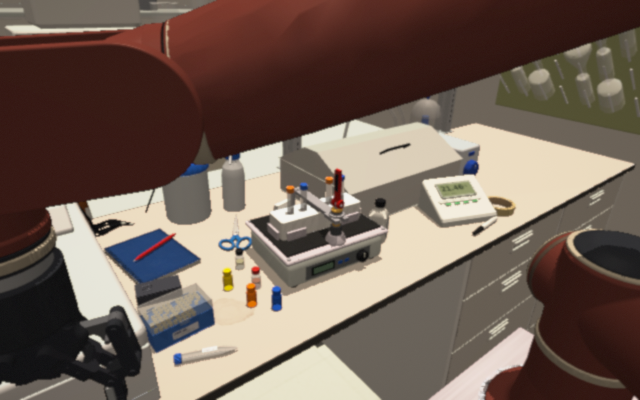

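View pics/top0.png

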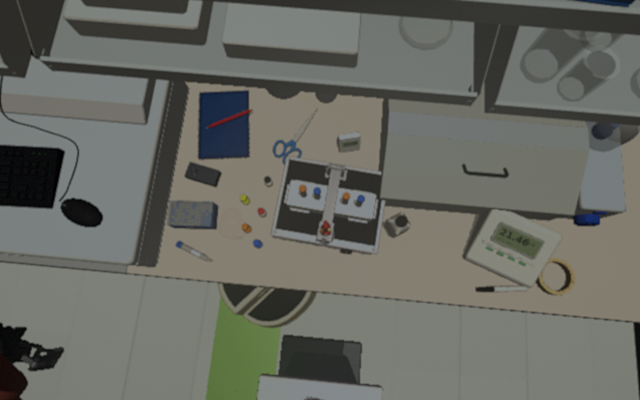

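Scene view: the shaker is centred near (315,235) and the red lever stands at about (339,187). The red-capped vial is at (256,277), with yellow (228,280), orange (251,295) and blue (276,298) look-alikes. The black-capped vial is at (239,258) and the bottle at (380,212).
Top view: the lever is at (325,230), the bar runs up to the hinge at (337,172), the bottle is at (399,223), vial_red at (262,212) and vial_black at (268,181).
Things that could be taken for the lever are the red pen (155,247), the red vial cap (256,270) and the orange tube caps (291,190) and (329,181). I choose the red upright blade at the bar's front and check it in a crop.

```bash
python3 - <<'E'
from h import *
np.set_printoptions(precision=4,suppress=True)
s=cv2.imread("pics/scene0.png");t=cv2.imread("pics/top0.png")
a=cv2.resize(s[160:260,290:390],(400,400),interpolation=cv2.INTER_CUBIC)
b=cv2.resize(t[150:250,280:380],(400,400),interpolation=cv2.INTER_CUBIC)
cv2.imwrite("pics/crop0.png",np.hstack([a,b]))
for n,im,(x0,y0,x1,y1) in(("scene",s,(325,160,350,215)),("top",t,(312,215,340,245))):
    hsv=cv2.cvtColor(im,cv2.COLOR_BGR2HSV)
    m=((hsv[...,0]<8)|(hsv[...,0]>172))&(hsv[...,1]>140)&(hsv[...,2]>40)
    ys,xs=np.nonzero(m[y0:y1,x0:x1]); xs=xs+x0; ys=ys+y0
    print(n,len(xs))
    for y in np.unique(ys): print(y,xs[ys==y].min(),xs[ys==y].max(),end=" | ")
E
```

```text
scene 203
169 336 338 | 170 336 340 | 171 336 340 | 172 336 340 | 173 336 340 | 174 336 340 | 175 338 340 | 176 338 340 | 177 338 340 | 178 338 340 | 179 335 341 | 180 338 341 | 181 338 340 | 182 338 340 | 183 338 340 | 184 338 340 | 185 338 340 | 186 338 340 | 187 338 340 | 188 338 340 | 189 337 340 | 190 335 340 | 191 335 340 | 192 335 340 | 193 335 340 | 194 335 340 | 195 335 340 | 196 335 340 | 197 335 340 | 198 334 340 | 199 333 341 | 200 332 342 | 201 331 342 | 202 331 342 | 203 332 342 | 204 333 339 | 205 334 339 | 206 336 339 | 207 337 340 | top 41
221 325 325 | 222 324 326 | 223 324 326 | 224 324 327 | 225 324 328 | 226 324 328 | 227 324 327 | 228 325 325 | 231 327 328 | 232 323 329 | 233 322 329 |
```

View pics/crop0.png

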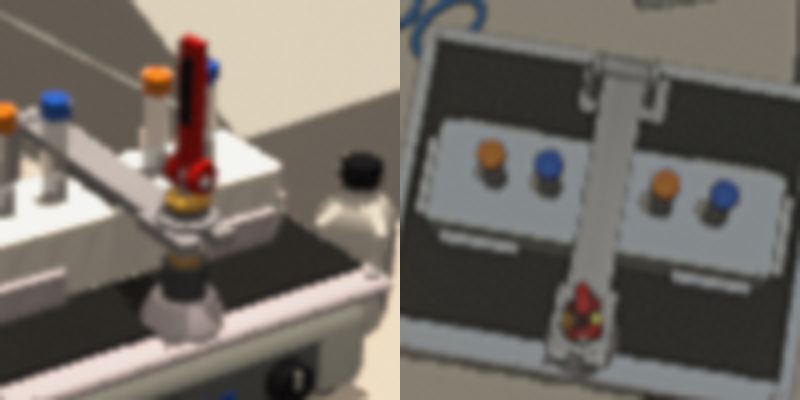

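The crop shows the red lever standing up on its gold washer stack at the open fork: blade from scene (338,169) to pin at about (337,203), top view pin at about (325,230). This is the lever. Next I measure its position and orientation.

```bash
python3 - <<'E'
from h import *
np.set_printoptions(precision=4,suppress=True)
print("cams",ray("scene",0,0)[0],ray("top",0,0)[0])
pin=two((336.5,202),(325.7,231.5)); tip=two((338.5,169),(325.2,222.5))
print("pin",pin,"tip",tip)
hng=plane("top",337,169,.15); frk=plane("top",325.5,231,.15); print("hinge,fork",hng,frk, np.degrees(np.arctan2(*(hng-frk)[[1,0]])))
# rack tube caps rows
for q in((302.7,189),(317,191),(346,196),(360.5,199)): print(plane("top",*q,.201))
p=pin[0]
for n in("scene","top"):
    for dz in(.012,.05,.082):
        print(n,dz,proj(n,p+[0,0,dz]), "px/10mm x",(proj(n,p+[.01,0,dz])-proj(n,p+[0,0,dz])),"y",(proj(n,p+[0,.01,dz])-proj(n,p+[0,0,dz])))
s=cv2.imread("pics/scene0.png");t=cv2.imread("pics/top0.png")
a=cv2.resize(s[164:212,318:360],None,fx=9,fy=9,interpolation=cv2.INTER_NEAREST)
b=cv2.resize(t[210:244,308:346],None,fx=9,fy=9,interpolation=cv2.INTER_NEAREST)
b=cv2.copyMakeBorder(b,0,a.shape[0]-b.shape[0],0,0,cv2.BORDER_CONSTANT)
cv2.imwrite("pics/crop1.png",np.hstack([a,b]))
E
```

```text
cams [-0.1122  0.5588  0.5788] [0.3708 0.0155 1.1481]
pin (array([0.511 , 0.0234, 0.1832]), np.float64(0.006313208283193158)) tip (array([0.5165, 0.0225, 0.2588]), np.float64(0.0027016613412487156))
hinge,fork [0.6734 0.0072 0.15  ] [0.5147 0.0219 0.15  ] -5.278075894969149
[0.6016 0.084  0.201 ]
[0.5998 0.05   0.201 ]
[ 0.594  -0.0189  0.201 ]
[ 0.59   -0.0533  0.201 ]
scene 0.012 [338.132  197.2303] px/10mm x [-2.9269 -1.5864] y [-3.5745  1.1421]
scene 0.05 [338.7765 181.0474] px/10mm x [-2.9863 -1.4882] y [-3.6377  1.0617]
scene 0.082 [339.3382 166.9428] px/10mm x [-3.0382 -1.3989] y [-3.6926  0.9886]
top 0.012 [324.8379 229.7339] px/10mm x [ 0.3893 -4.2605] y [-4.2996 -0.3935]
top 0.05 [324.9244 227.2386] px/10mm x [ 0.4047 -4.4246] y [-4.4718 -0.4087]
top 0.082 [325.0028 224.9768] px/10mm x [ 0.4186 -4.5728] y [-4.6279 -0.4223]
```

View pics/crop1.png

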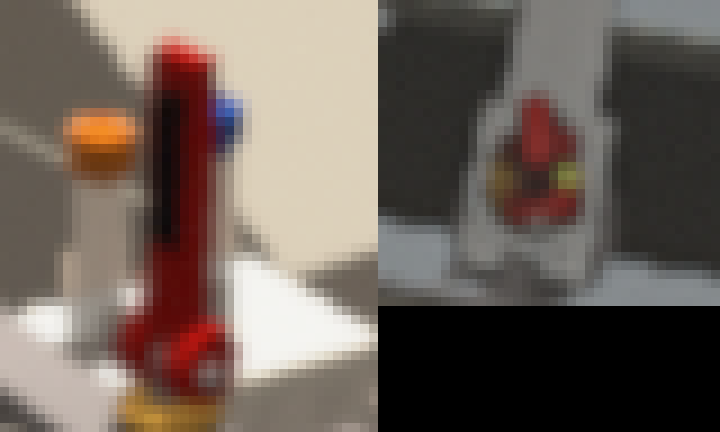

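The pin's cheeks run along world x in both crops: scene (130,345) to (205,365), with the blade narrow across in the top crop. So the thickness, and with it the fold direction, lies along ±y, near yaw 80–85°. The tip is near (0.513, 0.022, 0.26). I move to above it.

Emit:
{"api": "arm_command", "payload": {
  "targets": [
    [[0.49,-0.94,0.65],[0,0,0.1]],
    [[0.49,-0.94,0.65],[0,0,0.1]],
    [[0.49,-0.94,0.65],[0,0,0.1]],
    [[0.49,-0.94,0.65],[0,0,0.1]],
    [[0.49,-0.94,0.65],[0,0,0.1]]
  ],
  "gripper": -1
}}

```text
time: 0.6
ee_pos: [0.317, 0.3957, 0.3305]
eef_rot: [-0.449, -3.109, 0.001]
wrist_force: [0.9, -0.4, 0.6]
gripper_width: 0.0852
gripper_force: 0.0
```

Emit:
{"api": "arm_command", "payload": {
  "targets": [
    [[0.49,-0.94,0],[0,0,0.1]],
    [[0.49,-0.94,0],[0,0,0.1]],
    [[0.49,-0.94,0],[0,0,0.1]],
    [[0.49,-0.94,0],[0,0,0.1]],
    [[0.49,-0.94,0],[0,0,0.1]]
  ]
}}

```text
time: 1.1
ee_pos: [0.4151, 0.2078, 0.3296]
eef_rot: [-0.341, -3.123, 0.0]
wrist_force: [1.7, 0.8, 0.2]
gripper_width: 0.0855
gripper_force: 0.0
```

```bash
python3 - <<'E'
from h import *
np.set_printoptions(precision=4,suppress=True)
print(two((338,168.7),(325.2,224)),two((336.5,203),(325.5,230)))
s=bot.observe(); print({k:s[k] for k in("time","qpos","ee_pos","eef_rot","wrist_force")})
E
```

```text
(array([0.5143, 0.0235, 0.2601]), np.float64(0.0008766117869697111)) (array([0.5138, 0.023 , 0.1798]), np.float64(0.003031534106179997))
{'time': 1.1, 'qpos': array([ 0.3035, -0.3822,  1.7864,  0.    ,  1.7376, -1.0499]), 'ee_pos': array([0.4151, 0.2078, 0.3296]), 'eef_rot': array([-0.3408, -3.1228,  0.0001]), 'wrist_force': array([1.6807, 0.8063, 0.2199])}
```

Emit:
{"api": "arm_command", "payload": {
  "targets": [
    [[0.495,-0.92,0],[0,0,0.1]],
    [[0.495,-0.92,0],[0,0,0.1]],
    [[0.495,-0.92,0],[0,0,0.1]],
    [[0.495,-0.92,0],[0,0,0.1]],
    [[0.495,-0.92,0],[0,0,0.1]]
  ]
}}

```text
time: 1.6
ee_pos: [0.5142, 0.0237, 0.3295]
eef_rot: [-0.232, -3.132, -0.0]
wrist_force: [-0.3, 0.7, 0.0]
gripper_width: 0.0851
gripper_force: 0.0
```

Emit:
{"api": "arm_command", "payload": {
  "targets": [
    [[0,0,-0.5],[0,0,0]],
    [[0,0,-0.5],[0,0,0]],
    [[0,0,-0.4],[0,0,0]],
    [[0,0,0],[0,0,0]],
    [[0,0,0],[0,0,0]]
  ]
}}

```text
time: 2.1
ee_pos: [0.5137, 0.0257, 0.2739]
eef_rot: [-0.232, -3.133, -0.0]
wrist_force: [0.1, 0.4, 0.3]
gripper_width: 0.0851
gripper_force: 0.0
```

```bash
python3 - <<'E'
from h import *
s=bot.get_image("scene")[...,::-1];t=bot.get_image("top")[...,::-1]
a=cv2.resize(s[120:220,280:380],(400,400),interpolation=cv2.INTER_CUBIC)
b=cv2.resize(t[170:250,285:365],(400,400),interpolation=cv2.INTER_CUBIC)
cv2.imwrite("pics/g0.png",np.hstack([a,b])); s=bot.observe(); print({k:s[k] for k in("time","qpos","ee_pos","eef_rot","wrist_force","wrist_torque")})
E
```

```text
{'time': 2.2, 'qpos': array([-9.47500180e-02, -2.48676706e-01,  1.76949513e+00,  1.24129455e-05,
        1.61869256e+00, -1.51774984e+00]), 'ee_pos': array([0.51435453, 0.02565672, 0.27537249]), 'eef_rot': array([ 2.31792334e-01,  3.13094279e+00, -4.86747583e-05]), 'wrist_force': array([0.21175436, 0.2981904 , 0.18026747]), 'wrist_torque': array([-0.0232994 ,  0.00427164, -0.00846154])}
```

View pics/g0.png

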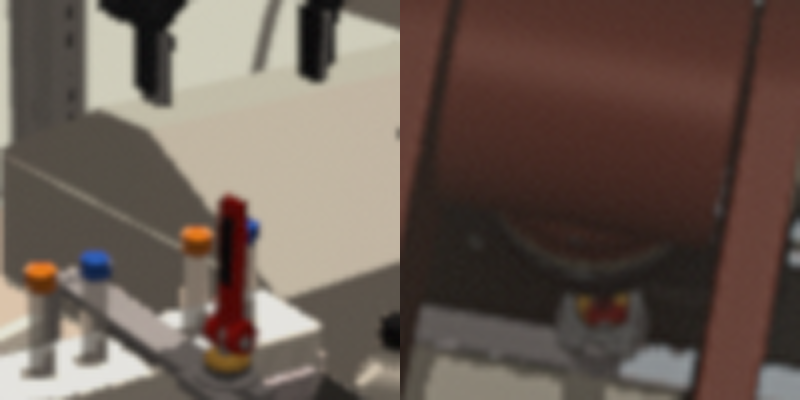

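The fingers at crop px (155,100) and (312,78) straddle the lever at (232,200), so they are centred on it. I descend and close gently.

Emit:
{"api": "arm_command", "payload": {
  "targets": [
    [[0,-0.02,-0.4],[0,0,0]],
    [[0,-0.02,-0.4],[0,0,0]],
    [[0,0,-0.4],[0,0,0]],
    [[0,0,-0.4],[0,0,0]],
    [[0,0,0],[0,0,0]]
  ]
}}

```text
time: 2.7
ee_pos: [0.5117, 0.024, 0.2057]
eef_rot: [-0.232, -3.126, -0.0]
wrist_force: [0.7, 0.3, -0.3]
gripper_width: 0.0853
gripper_force: 0.0
```

Emit:
{"api": "arm_command", "payload": {
  "targets": [
    [[0,0,0],[0,0,0]],
    [[0,0,0],[0,0,0]],
    [[0,0,0],[0,0,0]],
    [[0,0,0],[0,0,0]],
    [[0,0,0],[0,0,0]]
  ],
  "gripper": 1,
  "squeeze": 25
}}

```text
time: 3.2
ee_pos: [0.5141, 0.0236, 0.2106]
eef_rot: [0.233, 3.132, -0.001]
wrist_force: [-0.6, -3.6, 2.3]
gripper_width: 0.0122
gripper_force: 8.3
```

Emit:
{"api": "arm_command", "payload": {
  "targets": [
    [[0,0,0],[0,0,0]],
    [[0,0,0],[0,0,0]],
    [[0,0,0],[0,0,0]],
    [[0,0,0],[0,0,0]],
    [[0,0,0],[0,0,0]]
  ]
}}

```text
time: 3.7
ee_pos: [0.5139, 0.0234, 0.2104]
eef_rot: [0.233, 3.133, -0.001]
wrist_force: [-3.5, -3.3, 4.0]
gripper_width: 0.008
gripper_force: 32.0
```

```bash
cat > o.py <<'E'
from h import *
np.set_printoptions(precision=3,suppress=True)
s=bot.observe(); print({k:s[k] for k in("time","ee_pos","eef_rot","wrist_force","wrist_torque","gripper_width","gripper_force")},"q6",s["qpos"][[0,5]])
E
python3 o.py
```

```text
{'time': 3.7, 'ee_pos': array([0.514, 0.023, 0.21 ]), 'eef_rot': array([ 0.233,  3.133, -0.001]), 'wrist_force': array([-3.509, -3.311,  4.043]), 'wrist_torque': array([-0.699,  0.518,  0.042]), 'gripper_width': 0.00795171682318478, 'gripper_force': 32.00633347034454} q6 [-0.099 -1.521]
```

Emit:
{"api": "arm_command", "payload": {
  "targets": [
    [[0,0,0],[0,0,-0.8]],
    [[0,0,0],[0,0,-0.8]],
    [[0,0,0],[0,0,-0.8]],
    [[0,0,0],[0,0,-0.8]],
    [[0,0,0],[0,0,0]]
  ]
}}

```text
time: 4.2
ee_pos: [0.514, 0.024, 0.2099]
eef_rot: [0.921, 3.003, 0.001]
wrist_force: [-1.1, -1.4, 1.9]
gripper_width: 0.0082
gripper_force: 31.7
```

```bash
python3 o.py
```

```text
{'time': 4.2, 'ee_pos': array([0.514, 0.024, 0.21 ]), 'eef_rot': array([0.921, 3.003, 0.001]), 'wrist_force': array([-1.106, -1.445,  1.935]), 'wrist_torque': array([-0.381,  0.226, -0.016]), 'gripper_width': 0.008190236799633413, 'gripper_force': 31.670022010803223} q6 [-0.098 -1.074]
```

Emit:
{"api": "arm_command", "payload": {
  "targets": [
    [[0,0,-0.004],[0,0,-0.6]],
    [[0,0,-0.004],[0,0,-0.6]],
    [[0,0,-0.004],[0,0,-0.6]],
    [[0,0,0],[0,0,0]],
    [[0,0,0],[0,0,0]]
  ]
}}

```text
time: 4.7
ee_pos: [0.5142, 0.0241, 0.2096]
eef_rot: [1.286, 2.866, 0.002]
wrist_force: [0.0, -1.3, 1.5]
gripper_width: 0.008
gripper_force: 31.6
```

```bash
python3 o.py
```

```text
{'time': 4.7, 'ee_pos': array([0.514, 0.024, 0.21 ]), 'eef_rot': array([1.286, 2.866, 0.002]), 'wrist_force': array([ 0.043, -1.289,  1.48 ]), 'wrist_torque': array([-0.167, -0.044,  0.026]), 'gripper_width': 0.00804616699484313, 'gripper_force': 31.60339057445526} q6 [-0.098 -0.826]
```

Emit:
{"api": "arm_command", "payload": {
  "targets": [
    [[0,0,-0.004],[0,0,-0.6]],
    [[0,0,-0.004],[0,0,-0.6]],
    [[0,0,-0.004],[0,0,-0.6]],
    [[0,0,0],[0,0,0]],
    [[0,0,0],[0,0,0]]
  ]
}}

```text
time: 5.2
ee_pos: [0.5144, 0.0242, 0.2092]
eef_rot: [1.635, 2.682, 0.002]
wrist_force: [1.6, 0.5, 2.0]
gripper_width: 0.0081
gripper_force: 31.6
```

```bash
python3 o.py
```

```text
{'time': 5.2, 'ee_pos': array([0.514, 0.024, 0.209]), 'eef_rot': array([1.635, 2.682, 0.002]), 'wrist_force': array([1.63 , 0.52 , 1.987]), 'wrist_torque': array([ 0.087, -0.469,  0.034]), 'gripper_width': 0.008107321334969886, 'gripper_force': 31.56470775604248} q6 [-0.098 -0.574]
```

Emit:
{"api": "arm_command", "payload": {
  "targets": [
    [[0,0,-0.004],[0,0,-0.6]],
    [[0,0,-0.004],[0,0,-0.6]],
    [[0,0,-0.004],[0,0,-0.6]],
    [[0,0,0],[0,0,0]],
    [[0,0,0],[0,0,0]]
  ]
}}

```text
time: 5.7
ee_pos: [0.5146, 0.0242, 0.2089]
eef_rot: [1.958, 2.456, 0.003]
wrist_force: [4.3, 2.3, 2.6]
gripper_width: 0.0079
gripper_force: 31.6
```

```bash
python3 o.py
```

```text
{'time': 5.7, 'ee_pos': array([0.515, 0.024, 0.209]), 'eef_rot': array([1.958, 2.456, 0.003]), 'wrist_force': array([4.322, 2.342, 2.624]), 'wrist_torque': array([ 0.261, -0.772,  0.016]), 'gripper_width': 0.007928173541794384, 'gripper_force': 31.628912687301636} q6 [-0.098 -0.323]
```

Emit:
{"api": "arm_command", "payload": {
  "targets": [
    [[0.013,0.006,-0.004],[0,0,-0.6]],
    [[0.013,0.006,-0.004],[0,0,-0.6]],
    [[0,0,-0.004],[0,0,-0.6]],
    [[0,0,0],[0,0,0]],
    [[0,0,0],[0,0,0]]
  ]
}}

```text
time: 6.2
ee_pos: [0.5153, 0.0243, 0.2086]
eef_rot: [2.25, 2.191, 0.001]
wrist_force: [2.9, 1.0, 4.3]
gripper_width: 0.0079
gripper_force: 31.9
```

```bash
python3 o.py
```

```text
{'time': 6.2, 'ee_pos': array([0.515, 0.024, 0.209]), 'eef_rot': array([2.25 , 2.191, 0.001]), 'wrist_force': array([2.881, 1.038, 4.271]), 'wrist_torque': array([ 0.132, -0.535,  0.003]), 'gripper_width': 0.007917662428209824, 'gripper_force': 31.89325511455536} q6 [-0.097 -0.071]
```

Emit:
{"api": "arm_command", "payload": {
  "targets": [
    [[0.01,0.004,-0.001],[0,0,-0.6]],
    [[0.01,0,-0.002],[0,0,-0.6]],
    [[0,0,-0.002],[0,0,-0.6]],
    [[0,0,0],[0,0,0]],
    [[0,0,0],[0,0,0]]
  ]
}}

```text
time: 6.7
ee_pos: [0.5158, 0.0243, 0.2084]
eef_rot: [2.507, 1.892, 0.0]
wrist_force: [0.5, 1.3, 5.1]
gripper_width: 0.0079
gripper_force: 32.1
```

```bash
python3 o.py
```

```text
{'time': 6.7, 'ee_pos': array([0.516, 0.024, 0.208]), 'eef_rot': array([2.507, 1.892, 0.   ]), 'wrist_force': array([0.506, 1.343, 5.066]), 'wrist_torque': array([ 0.023, -0.287,  0.096]), 'gripper_width': 0.00788259916321336, 'gripper_force': 32.12243378162384} q6 [-0.097  0.181]
```

Emit:
{"api": "arm_command", "payload": {
  "targets": [
    [[0,0,-0.002],[0,0,-0.6]],
    [[0,0,-0.002],[0,0,-0.6]],
    [[0,0,-0.002],[0,0,-0.6]],
    [[0,0,0],[0,0,0]],
    [[0,0,0],[0,0,0]]
  ]
}}

```text
time: 7.2
ee_pos: [0.5161, 0.0242, 0.2082]
eef_rot: [2.723, 1.564, 0.001]
wrist_force: [2.1, 0.8, 5.3]
gripper_width: 0.0087
gripper_force: 32.2
```

```bash
python3 o.py
```

```text
{'time': 7.2, 'ee_pos': array([0.516, 0.024, 0.208]), 'eef_rot': array([2.723, 1.564, 0.001]), 'wrist_force': array([2.147, 0.775, 5.326]), 'wrist_torque': array([-0.198, -0.494,  0.022]), 'gripper_width': 0.008680119357084183, 'gripper_force': 32.16865539550781} q6 [-0.097  0.431]
```

```bash
cat > avg.py <<'E'
from h import *
np.set_printoptions(precision=3,suppress=True)
R=[]
for i in range(5):
    bot.get_image("scene"); s=bot.observe(); R.append(np.r_[s["wrist_force"],s["wrist_torque"]])
R=np.array(R); print(R.mean(0),R[:,5],s["gripper_width"],s["qpos"][5],s["time"],s["ee_pos"])
E
python3 avg.py
```

```text
[ 2.584 -0.602  5.171 -0.134 -0.515  0.123] [0.147 0.108 0.105 0.156 0.1  ] 0.00815155315066829 0.43138166417595597 7.45 [0.516 0.024 0.208]
```

```bash
python3 - <<'E'
from h import *
s=bot.get_image("scene")[...,::-1]
a=cv2.resize(s[150:225,300:380],None,fx=8,fy=8,interpolation=cv2.INTER_CUBIC)
cv2.imwrite("pics/snug.png",a)
E
python3 avg.py
```

```text
[ 2.769 -0.289  4.87  -0.16  -0.523  0.134] [0.173 0.157 0.106 0.156 0.079] 0.008574876802030992 0.43138709205366577 7.75 [0.516 0.024 0.208]
```

View pics/snug.png

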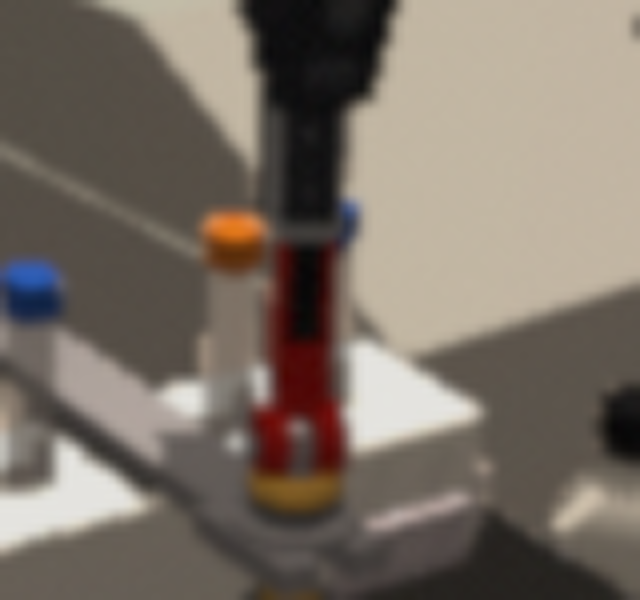

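The picture shows the blade upright (crop (300,250)–(300,400)), gripped near its top, with the washer stack down on the fork at (295,490). The moment has risen to about 0.13 N m and holds there, so the bolt is snug. Now I test which way the lever folds by nudging it 3 mm towards (0.86,-0.5).

Emit:
{"api": "arm_command", "payload": {
  "targets": [
    [[0.022,-0.013,0],[0,0,0]],
    [[0.022,-0.013,0],[0,0,0]],
    [[0.022,-0.013,0],[0,0,0]],
    [[0,0,0],[0,0,0]],
    [[0,0,0],[0,0,0]]
  ]
}}

```text
time: 8.25
ee_pos: [0.517, 0.0238, 0.2081]
eef_rot: [-2.721, -1.563, 0.003]
wrist_force: [-3.1, 2.6, 9.9]
gripper_width: 0.0079
gripper_force: 32.7
```

```bash
python3 avg.py
```

```text
[-3.408  2.853  8.341  0.435  0.639  0.1  ] [0.076 0.156 0.111 0.081 0.073] 0.008659001099862165 0.4288959429386288 8.5 [0.517 0.024 0.208]
```

Emit:
{"api": "arm_command", "payload": {
  "targets": [
    [[0.022,-0.013,0],[0,0,0]],
    [[0.022,-0.013,0],[0,0,0]],
    [[0.022,-0.013,0],[0,0,0]],
    [[0,0,0],[0,0,0]],
    [[0,0,0],[0,0,0]]
  ]
}}

```text
time: 9.0
ee_pos: [0.518, 0.0233, 0.208]
eef_rot: [-2.717, -1.562, 0.008]
wrist_force: [-8.8, 5.5, 12.1]
gripper_width: 0.0082
gripper_force: 33.6
```

```bash
python3 avg.py
```

```text
[-8.859  5.498 10.93   1.043  1.707  0.076] [0.09  0.082 0.046 0.049 0.114] 0.008096060219162038 0.4264528791177892 9.25 [0.518 0.023 0.208]
```

Emit:
{"api": "arm_command", "payload": {
  "targets": [
    [[-0.044,0.026,0],[0,0,0]],
    [[-0.044,0.026,0],[0,0,0]],
    [[-0.044,0.026,0],[0,0,0]],
    [[-0.044,0.026,0],[0,0,0]],
    [[0,0,0],[0,0,0]]
  ]
}}

```text
time: 9.75
ee_pos: [0.5151, 0.0247, 0.2082]
eef_rot: [2.722, 1.561, 0.003]
wrist_force: [6.1, -2.3, 3.2]
gripper_width: 0.0081
gripper_force: 32.7
```

```bash
python3 avg.py
```

```text
[ 4.78  -1.62   3.866 -0.557 -1.119  0.127] [0.142 0.165 0.11  0.117 0.102] 0.008196849261163788 0.43403858228770137 10.0 [0.515 0.025 0.208]
```

Emit:
{"api": "arm_command", "payload": {
  "targets": [
    [[-0.04,0.023,0],[0,0,0]],
    [[-0.04,0.023,0],[0,0,0]],
    [[-0.03,0.018,0],[0,0,0]],
    [[0,0,0],[0,0,0]],
    [[0,0,0],[0,0,0]]
  ]
}}

```text
time: 10.5
ee_pos: [0.5119, 0.0264, 0.2084]
eef_rot: [2.72, 1.559, 0.006]
wrist_force: [8.6, -4.5, 1.7]
gripper_width: 0.0082
gripper_force: 40.6
```

```bash
python3 avg.py
```

```text
[ 8.849 -3.96   2.158 -0.953 -1.9    0.129] [0.163 0.121 0.118 0.109 0.137] 0.007777807806010288 0.4381982590112672 10.75 [0.512 0.026 0.208]
```

Towards (-0.86,0.5) the arm yields 3.6 mm for 5 mm commanded. The other way it yields 2.2 mm for 6 mm and the force climbs steeply, so the lever folds towards (-0.87,0.5), front left. I release, lift and close, then go behind the lever.

Emit:
{"api": "arm_command", "payload": {
  "targets": [
    [[0,0,0],[0,0,0]],
    [[0,0,0],[0,0,0]],
    [[0,0,0],[0,0,0]],
    [[0,0,0],[0,0,0]],
    [[0,0,0.2],[0,0,0]]
  ],
  "gripper": -1
}}

```text
time: 11.25
ee_pos: [0.5083, 0.0282, 0.214]
eef_rot: [-2.725, -1.558, 0.005]
wrist_force: [0.1, 0.8, -0.3]
gripper_width: 0.0796
gripper_force: 0.0
```

Emit:
{"api": "arm_command", "payload": {
  "targets": [
    [[0,0,0.9],[0,0,0]],
    [[0,0,0.9],[0,0,0]],
    [[0.25,-0.15,0.1],[0,0,0]],
    [[0.25,-0.15,0],[0,0,0]],
    [[0.25,-0.15,0],[0,0,0]]
  ]
}}

```text
time: 11.75
ee_pos: [0.5398, 0.0096, 0.2906]
eef_rot: [-2.727, -1.559, 0.002]
wrist_force: [0.6, -0.2, 0.0]
gripper_width: 0.0849
gripper_force: 0.0
```

Emit:
{"api": "arm_command", "payload": {
  "targets": [
    [[0,0,0],[0,0,0]],
    [[0,0,0],[0,0,0]],
    [[0,0,0],[0,0,0]],
    [[0,0,0],[0,0,0]],
    [[0,0,0],[0,0,0]]
  ],
  "gripper": 1
}}

```text
time: 12.25
ee_pos: [0.5393, 0.0102, 0.2915]
eef_rot: [-2.727, -1.559, 0.0]
wrist_force: [0.2, 0.2, -0.4]
gripper_width: 0.0125
gripper_force: 0.0
```

```bash
python3 avg.py; python3 - <<'E'
from h import *
im=bot.get_image("scene")[...,::-1]
cv2.imwrite("pics/rel.png",cv2.resize(im[130:225,290:390],None,fx=6,fy=6,interpolation=cv2.INTER_CUBIC))
print(proj("scene",[.515,.024,.177]),proj("scene",[.515,.024,.259]))
E
```

```text
[-0.263 -0.362  0.165 -0.012 -0.004 -0.014] [ 0.007  0.006  0.002 -0.039 -0.047] -1.9583519739999647e-05 0.4130006058044452 12.5 [0.54  0.01  0.292]
[336.4446833  204.16898592] [337.78061568 169.18104703]
```

View pics/rel.png

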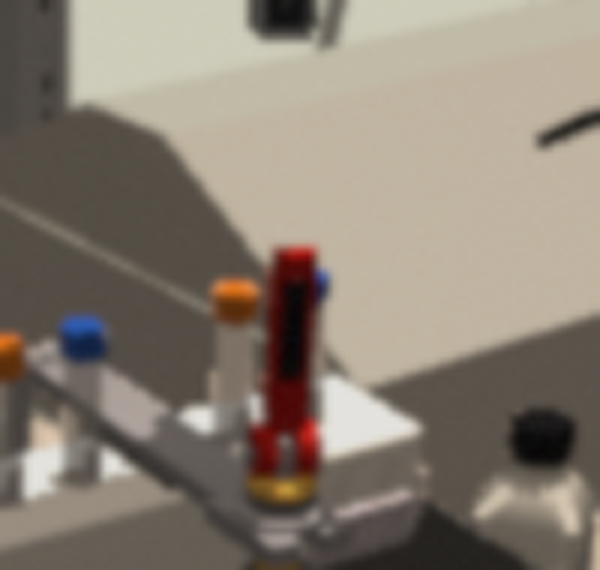

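The lever has its tip at crop (295,250), slightly tilted towards the camera, which confirms the fold side. The closed fingers are behind and above it. I descend and push.

Emit:
{"api": "arm_command", "payload": {
  "targets": [
    [[0,0,-0.75],[0,0,0]],
    [[0,0,-0.8],[0,0,0]],
    [[0,0,0],[0,0,0]],
    [[0,0,0],[0,0,0]],
    [[0,0,0],[0,0,0]]
  ]
}}

```text
time: 13.05
ee_pos: [0.5406, 0.0099, 0.2319]
eef_rot: [2.726, 1.558, 0.004]
wrist_force: [-0.3, 0.3, -0.1]
gripper_width: -0.0001
gripper_force: 0.0
```

Emit:
{"api": "arm_command", "payload": {
  "targets": [
    [[-0.167,0.096,0],[0,0,0]],
    [[-0.167,0.096,0],[0,0,0]],
    [[-0.167,0.096,0],[0,0,0]],
    [[-0.167,0.096,0],[0,0,0]],
    [[-0.167,0.096,0],[0,0,0]]
  ]
}}

```text
time: 13.55
ee_pos: [0.5055, 0.0297, 0.2298]
eef_rot: [2.727, 1.559, 0.0]
wrist_force: [0.1, 0.2, -0.3]
gripper_width: 0.0002
gripper_force: 0.0
```

```bash
python3 o.py
```

```text
{'time': 13.55, 'ee_pos': array([0.505, 0.03 , 0.23 ]), 'eef_rot': array([2.727, 1.559, 0.   ]), 'wrist_force': array([ 0.07 ,  0.181, -0.284]), 'wrist_torque': array([ 0.009, -0.044, -0.045]), 'gripper_width': 0.00023610578122670381, 'gripper_force': 0.0} q6 [-0.088  0.444]
```

```bash
python3 - <<'E'
from h import *
im=bot.get_image("scene")[...,::-1]
cv2.imwrite("pics/push.png",cv2.resize(im[130:225,290:390],None,fx=6,fy=6,interpolation=cv2.INTER_CUBIC))
E
```

```text
(no output)
```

View pics/push.png

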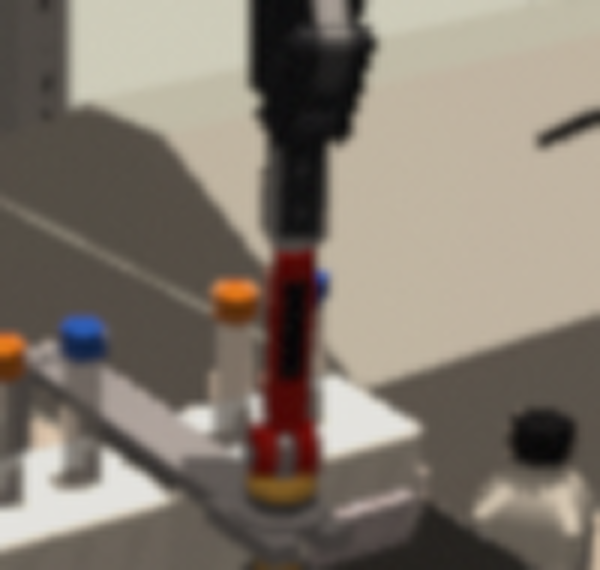

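```bash
python3 - <<'E'
from h import *
for p,m in(([.516,.024,.208],"snug bottom 337.5,179.4"),([.54,.01,.2917],"rel bottom 337.2,136"),([.5055,.0297,.2298],"push bottom 339.2,170.5?"),([.515,.024,.259],"tip up")):
    print(m,proj("scene",p))
E
python3 avg.py
```

```text
snug bottom 337.5,179.4 [336.64241522 191.11312822]
rel bottom 337.2,136 [335.89879654 149.96656838]
push bottom 339.2,170.5? [338.08037474 184.01265527]
tip up [337.78061568 169.18104703]
[-0.092  0.04   0.143 -0.031  0.004  0.004] [-0.008  0.006  0.046 -0.017 -0.008] 6.272161866585795e-05 0.44313491298489627 13.85 [0.506 0.029 0.23 ]
```

The picture shows the lever still up, with the finger bottoms at crop (295,243), exactly at the lever's tip. In four pictures the fingertips lie about 13 px, or 30 mm, higher than the reported TCP projects. So the fingers passed over the tip; I go back and push 35 mm lower.

Emit:
{"api": "arm_command", "payload": {
  "targets": [
    [[0,0,0.3],[0,0,0]],
    [[0.3,-0.17,0],[0,0,0]],
    [[0.3,-0.17,0],[0,0,0]],
    [[0.27,-0.16,0],[0,0,0]],
    [[0,0,0],[0,0,0]]
  ]
}}

```text
time: 14.35
ee_pos: [0.5421, 0.0081, 0.241]
eef_rot: [-2.728, -1.557, 0.002]
wrist_force: [-0.6, 0.0, -0.1]
gripper_width: -0.0
gripper_force: 0.0
```

Emit:
{"api": "arm_command", "payload": {
  "targets": [
    [[0,0,-0.4],[0,0,0]],
    [[0,0,-0.4],[0,0,0]],
    [[0,0,-0.38],[0,0,0]],
    [[0,0,0],[0,0,0]],
    [[0,0,0],[0,0,0]]
  ]
}}

```text
time: 14.85
ee_pos: [0.5402, 0.0095, 0.1933]
eef_rot: [-2.726, -1.559, 0.002]
wrist_force: [-1.0, -0.1, 0.4]
gripper_width: 0.0002
gripper_force: 0.0
```

```bash
python3 avg.py; python3 - <<'E'
from h import *
im=bot.get_image("scene")[...,::-1]
cv2.imwrite("pics/push2.png",cv2.resize(im[130:225,290:390],None,fx=6,fy=6,interpolation=cv2.INTER_CUBIC))
E
```

```text
[ 0.479  0.066 -0.045  0.008 -0.012 -0.012] [ 0.022 -0.027 -0.029 -0.01  -0.016] 9.725598492555826e-05 0.4118080904900981 15.1 [0.541 0.009 0.195]
```

View pics/push2.png

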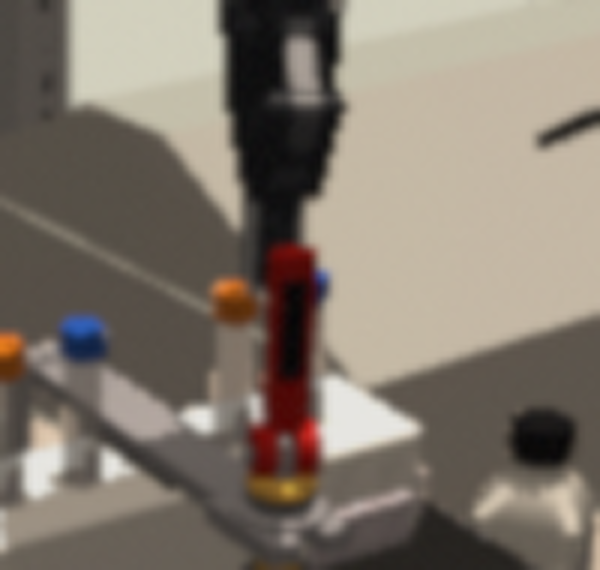

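The fingers now stand behind the lever with their bottom at crop (255,283), about 35 mm under the tip level of the last picture. I push.

Emit:
{"api": "arm_command", "payload": {
  "targets": [
    [[-0.192,0.053,0],[0,0,0]],
    [[-0.167,0.096,0],[0,0,0]],
    [[-0.167,0.096,0],[0,0,0]],
    [[-0.167,0.096,0],[0,0,0]],
    [[-0.167,0.096,-0.04],[0,0,0]]
  ]
}}

```text
time: 15.65
ee_pos: [0.5064, 0.0269, 0.1932]
eef_rot: [2.726, 1.558, 0.002]
wrist_force: [2.7, -1.0, -1.1]
gripper_width: -0.0004
gripper_force: 1.3
```

```bash
cat > red.py <<'E'
from h import *
im=bot.get_image("scene")[...,::-1]; hsv=cv2.cvtColor(im,cv2.COLOR_BGR2HSV)
m=((hsv[...,0]<8)|(hsv[...,0]>172))&(hsv[...,1]>140)&(hsv[...,2]>40)
ys,xs=np.nonzero(m[150:240,315:365]); print("red rows",ys.min()+150,ys.max()+150,"cols",xs.min()+315,xs.max()+315)
P=np.array([.515,.024,.177]); f=np.array([-.87,.5,0])
for a in(0,.5,1,1.3,1.57): print(a,proj("scene",P+.082*(np.sin(a)*f+np.cos(a)*np.array([0,0,1]))).round(1),end=" ")
E
python3 o.py; python3 red.py
```

```text
{'time': 15.65, 'ee_pos': array([0.506, 0.027, 0.193]), 'eef_rot': array([2.726, 1.558, 0.002]), 'wrist_force': array([ 2.7  , -1.038, -1.142]), 'wrist_torque': array([-0.31 , -0.427, -0.022]), 'gripper_width': -0.0004147952142960927, 'gripper_force': 1.2516365112969652} q6 [-0.094  0.439]
red rows 178 208 cols 332 344
0 [337.8 169.2] 0.5 [340.9 180.8] 1 [343.  199.4] 1.3 [343.4 211.7] 1.57 [343.3 222. ]
```

Emit:
{"api": "arm_command", "payload": {
  "targets": [
    [[-0.1,0.058,-0.06],[0,0,0]],
    [[-0.1,0.058,-0.08],[0,0,0]],
    [[-0.09,0.052,-0.09],[0,0,0]],
    [[-0.08,0.046,-0.1],[0,0,0]],
    [[-0.07,0.04,-0.12],[0,0,0]]
  ]
}}

```text
time: 16.2
ee_pos: [0.4888, 0.0372, 0.1749]
eef_rot: [-2.727, -1.559, -0.001]
wrist_force: [0.1, 0.4, 4.2]
gripper_width: -0.0
gripper_force: 1.8
```

```bash
python3 o.py; python3 red.py
```

```text
{'time': 16.2, 'ee_pos': array([0.489, 0.037, 0.175]), 'eef_rot': array([-2.727, -1.559, -0.001]), 'wrist_force': array([0.111, 0.414, 4.208]), 'wrist_torque': array([-0.076,  0.022, -0.018]), 'gripper_width': -9.508401580120036e-06, 'gripper_force': 1.8286813027225435} q6 [-0.076  0.456]
red rows 196 209 cols 332 348
0 [337.8 169.2] 0.5 [340.9 180.8] 1 [343.  199.4] 1.3 [343.4 211.7] 1.57 [343.3 222. ]
```

Emit:
{"api": "arm_command", "payload": {
  "targets": [
    [[-0.08,0.046,-0.08],[0,0,0]],
    [[-0.08,0.046,-0.1],[0,0,0]],
    [[-0.06,0.035,-0.1],[0,0,0]],
    [[-0.04,0.023,-0.1],[0,0,0]],
    [[-0.03,0.017,-0.1],[0,0,0]]
  ]
}}

```text
time: 16.75
ee_pos: [0.4772, 0.0436, 0.1553]
eef_rot: [2.727, 1.559, -0.0]
wrist_force: [2.0, -0.8, 3.8]
gripper_width: -0.0003
gripper_force: 1.6
```

```bash
python3 o.py; python3 red.py
```

```text
{'time': 16.75, 'ee_pos': array([0.477, 0.044, 0.155]), 'eef_rot': array([ 2.727,  1.559, -0.   ]), 'wrist_force': array([ 2.024, -0.817,  3.752]), 'wrist_torque': array([-0.271, -0.313, -0.043]), 'gripper_width': -0.0003456789848236904, 'gripper_force': 1.5684440173208714} q6 [-0.064  0.468]
red rows 203 218 cols 332 349
0 [337.8 169.2] 0.5 [340.9 180.8] 1 [343.  199.4] 1.3 [343.4 211.7] 1.57 [343.3 222. ]
```

Emit:
{"api": "arm_command", "payload": {
  "targets": [
    [[-0.03,0.017,-0.06],[0,0,0]],
    [[-0.03,0.017,-0.06],[0,0,0]],
    [[0,0,-0.04],[0,0,0]],
    [[0,0,-0.03],[0,0,0]],
    [[0,0,0],[0,0,0]]
  ]
}}

```text
time: 17.3
ee_pos: [0.4747, 0.0452, 0.1482]
eef_rot: [-2.727, -1.559, 0.001]
wrist_force: [-0.2, -0.6, 4.9]
gripper_width: 0.0
gripper_force: 2.0
```

```bash
python3 o.py; python3 red.py
```

```text
{'time': 17.3, 'ee_pos': array([0.475, 0.045, 0.148]), 'eef_rot': array([-2.727, -1.559,  0.001]), 'wrist_force': array([-0.238, -0.649,  4.927]), 'wrist_torque': array([-0.038,  0.025, -0.012]), 'gripper_width': 4.352910914795017e-05, 'gripper_force': 1.958768889599014} q6 [-0.062  0.47 ]
red rows 203 224 cols 332 349
0 [337.8 169.2] 0.5 [340.9 180.8] 1 [343.  199.4] 1.3 [343.4 211.7] 1.57 [343.3 222. ]
```

Still yielding, with the force steady near 5 N. I press on until the force climbs at the stop.

Emit:
{"api": "arm_command", "payload": {
  "targets": [
    [[0,0,-0.05],[0,0,0]],
    [[0,0,-0.05],[0,0,0]],
    [[0,0,0],[0,0,0]],
    [[0,0,0],[0,0,0]],
    [[0,0,0],[0,0,0]]
  ]
}}

```text
time: 17.85
ee_pos: [0.475, 0.0453, 0.1467]
eef_rot: [-2.727, -1.559, -0.0]
wrist_force: [-4.9, 0.1, 15.4]
gripper_width: 0.0004
gripper_force: 7.7
```

```bash
python3 o.py; python3 red.py
```

```text
{'time': 17.85, 'ee_pos': array([0.475, 0.045, 0.147]), 'eef_rot': array([-2.727, -1.559, -0.   ]), 'wrist_force': array([-4.918,  0.145, 15.36 ]), 'wrist_torque': array([ 0.083,  1.072, -0.008]), 'gripper_width': 0.00037464769163393397, 'gripper_force': 7.747576765896156} q6 [-0.061  0.471]
red rows 203 224 cols 332 350
0 [337.8 169.2] 0.5 [340.9 180.8] 1 [343.  199.4] 1.3 [343.4 211.7] 1.57 [343.3 222. ]
```

The stop is reached: 15 N and no further motion. I lift away and check.

Emit:
{"api": "arm_command", "payload": {
  "targets": [
    [[0,0,0.3],[0,0,0]],
    [[0,0,0.9],[0,0,0]],
    [[0,0,0.9],[0,0,0]],
    [[-0.3,0.3,0.9],[0,0,0]],
    [[0,0,0],[0,0,0]]
  ]
}}

```text
time: 18.4
ee_pos: [0.4644, 0.0578, 0.2697]
eef_rot: [2.723, 1.559, 0.012]
wrist_force: [0.4, 0.0, 0.5]
gripper_width: 0.0004
gripper_force: 0.0
```

```bash
python3 o.py; python3 red.py; python3 - <<'E'
from h import *
im=bot.get_image("scene")[...,::-1]
cv2.imwrite("pics/end.png",cv2.resize(im[150:320,210:410],None,fx=3.5,fy=3.5,interpolation=cv2.INTER_CUBIC))
E
```

```text
{'time': 18.4, 'ee_pos': array([0.464, 0.058, 0.27 ]), 'eef_rot': array([2.723, 1.559, 0.012]), 'wrist_force': array([0.366, 0.01 , 0.519]), 'wrist_torque': array([-0.021, -0.03 ,  0.038]), 'gripper_width': 0.0003875722869080571, 'gripper_force': 0.0} q6 [-0.036  0.495]
red rows 201 223 cols 332 349
0 [337.8 169.2] 0.5 [340.9 180.8] 1 [343.  199.4] 1.3 [343.4 211.7] 1.57 [343.3 222. ]
```

View pics/end.png

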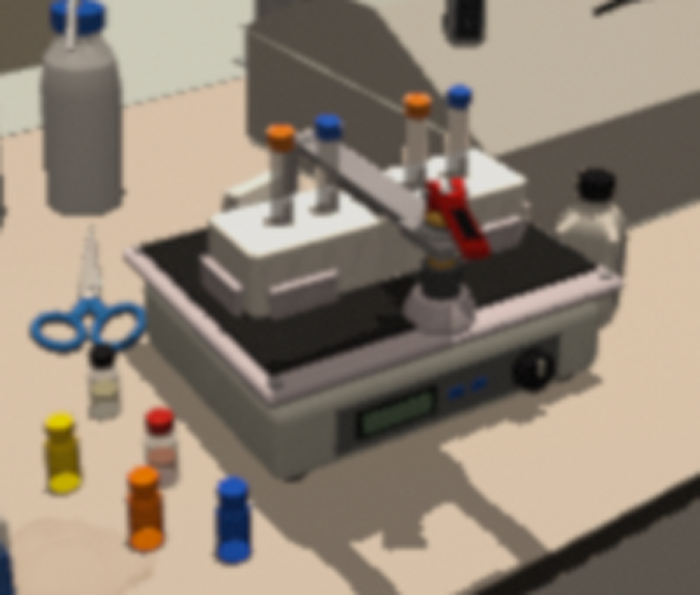

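The picture shows the lever folded flat to the front, with its tip at crop (475,250), scene px (346,221) against (343,222) predicted for flat. The bottle, vials and rack have not moved. I hand in.

```bash
python3 -c "
from station import bot
print(bot.close_job())"
```

```text
the job is handed in; nothing more can be done
None
```

I screwed the bolt in until it was snug with the lever up, folded the lever flat to its stop, and handed the job in at about 18 s of the 61 s allowed; the bottle, vials and rack stayed in place, but the bar's force on the rack could not be measured, and I judged it only from the bolt's turning moment (about 0.13 N m).

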